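# Badge press: first stroke on the shell, then change dies

### The arm

A 6-joint arm with a two-finger parallel gripper is mounted at the origin on the work surface. World frame = base frame: x ahead of the robot, y to its left, z up, the work surface at z = 0. Lengths are in mm, angles in rad, forces in N, time in s.
With the tool pointing down it reaches from about 350 to 950 mm from the base axis. Payload 17.4 kg.
Tool frame: the origin (TCP) lies between the finger pads; the fingertips stand 19 mm ahead of it and the grasp point (between the pads) is the TCP; z points along the fingers, y is the line along which they close (so a half turn about z gives the same grasp; the last joint's range is limited). The gripper opens to 93 mm and grips with 3 to 60 N. Pads are 15 mm wide; open, the fingers measure 128 mm over their backs; the gripper's body (75 mm by 188 mm) begins 65 mm behind the grasp point.
Start: joints at [-1.378, 0.116, 1.442, -0, 1.584, -0.038], TCP at [154.401, -657.11, 237.646] pointing down, gripper open.
Joint ranges: [-2.83, 2.83], [-0.83, 2.19], [0.07, 2.5], [-1.14, 4.28], [0.01, 3], [-2.97, 2.97]. Speed limits (rad/s): [1.89, 1.89, 2.22, 3.14, 3.14, 3.14].

### API

Orientations are given as a unit quaternion [x, y, z, w].
In Python, from bench import sensors, cams, workorder gives the robot as it stands. The module is installed in compiled form; this text tells all that it offers.
- The arm moves only by the tool play_rows, never from a script. Its argument "motion" is a list of rows, each a list of 3 entries, a list of its own where there are three numbers: the opening, from 0 (shut) to 1 (fully open), then the shift along the tool's x, y, z in m, then the turn, a rotation vector about the tool's x, y, z in degrees. A call has 1 to 10 rows; each row shifts and turns the commanded pose from where the row before left it, along the tool's axes as they then stand; what a row does not reach is not made up. A row lasts 1/12 s, in which the tool goes at most 41.7 mm and 7.16 degrees, less where a joint would pass 70% of its speed; a pose out of reach is approached as far as the arm can. A call is refused whole if a number of a shift passes 0.0417 or a number of a turn 7.16, either way. A call with a gripper value outside its range is refused whole. The fingers move at their own pace and stop on an object; "grip_force" is the grip in N (left out, the last holds). Time passes only in rows, so rows that do not move let the fingers close. It gives the time, the measured TCP pose, the force, the opening and the grip force at its end, in the units of the state.
- sensors.get_obs(): the state, without advancing time (a new reading comes with each control period).
- cams.snapshot(name): name is "scene" or "top" or "wrist"; returns the picture (480x640x3 uint8, red, green, blue); there is no depth.
- cams.camera_info(name): a dict with "intrinsics" (3x3 intrinsics, pixels), "rvec" (rotation vector, rad) and "tvec" (3), from world to camera coordinates, as OpenCV has them. Camera axes: x right, y down, z forward; pixel columns grow to the right and rows downward; lengths in mm; the calibration is good to about 2 mm. A picture is of the moment at which its call begins: read the wrist's pose just before it. camera_info takes no time and is no camera call; for the wrist camera it gives the pose at the moment of the call.
- workorder.hand_in(): hands the job in; it is judged then, once.
Trained networks look in the newest picture that a camera, given by its name, has taken for a name from the list of things; names that differ only in an ending like _2 or _b are one class to them, and where a whole thing is asked for, a point or a joint stands for the part that bears it (a point fixed in the world has none). Each returns a list of dicts, best first, with "conf" (0 to 1); they miss things now and then, are a little off and sometimes report something else, mostly with a low value. They report only what shows in the picture. A call takes as long as a camera call.
- cams.look_for(thing, camera): "at" ([x, y, z] in mm, in world coordinates, good to about 4 mm: the middle of the surface that is visible of it).
- cams.spot_point(thing, camera): "at" ([x, y, z] in mm, in world coordinates, good to about 4 mm: a listed point, or the origin of a listed thing).
The state is a dict: "time": time; "q": joint angles; "qd": joint speeds; "joint_efforts": joint torques, N m; "position": TCP position; "tool_rot": TCP orientation; "ft_force": force on the tool from outside, world axes, zero at the start; "torque": the same for the moment, N m; "width": opening from 0.0 (shut) to 1.0 (fully open); "gripper_force": force on a finger pad.
Only numpy, scipy, OpenCV 4.12 (cv2) and the standard library are available. Lean on these libraries where they do the work, as an engineer would, in place of code of your own. Each camera call takes 0.05 s, during which the arm holds its last target. There are 200 camera calls.

### The job

Work the badge press: push the die slide by its upright grip fully to the end stop that brings the domed badge shell under the ram, press the lever all the way down once the slide is home, and let it come right up again. Then push the slide fully to its other end stop so that the flat pin back stands under the ram, ready but not pressed. Press the lever only with the slide at an end stop and move the slide only with the lever up, keep both badge parts in their dies, and leave the other things on the table where they are.

Things in the scene. Friction and masses are not known exactly. Their poses are not given: they have to be found in the camera images.
- press: Grey badge press, fixed: base 260 (x) x 300 (y) x 18 mm, column at the back, head over the middle (x -32 to 122, y +-27, z 152 to 208 mm), dark end-stop blocks 34 mm high at the left and right edges, lever sticking out on the +y side. Origin: centre of the underside; -x is its front, towards the robot; the die slide travels along y.
- die_slide (a joint): Die slide's position along the press's y, m: 0 middle, -0.05 and +0.05 at the end stops; 2 N friction, stays where left. Aluminium block 92 x 196 mm, top 46 mm above the table, with two round dies 74 mm wide, 10 mm deep, 50 mm either side of its middle: at +0.05 the die on its -y side is under the ram, at -0.05 the one on its +y side.
- slide_grip (a point): Centre of the top face (93 mm above the table) of the slide's black upright grip, 20 (press x) x 26 (press y) x 52 mm high. It stands at the slide's front, 98 mm in front of the ram's axis, free on both sides; below it are a tongue 36 mm wide (top 44 mm above the table) and the base plate (top 18 mm). Moves with the slide.
- press_lever (a joint): Angle of the sprung lever in rad: 0 fully up (rest), 0.6 fully down on its stop. About 5 N at the handle to start and 12 N at the bottom; the spring brings it up again. It lowers the ram 43 mm.
- lever_grip (a point): Middle of the lever's black round handle bar, 26 mm thick, 90 mm long along the press's x; press it from above. It turns about an axis along the press's x through (20, 40, 200) mm in the press's frame, at 170 mm radius: 0.5 rad above level at joint 0, 0.1 rad below level at 0.6.
- ram_axis (a point): Point on the ram's axis, 46 mm above the table, fixed to the press (0, 0, 46 mm in its frame): a part is under the ram when its middle is here.
- ram_pad: Dark steel disc at the ram's foot, 52 mm wide and 13 mm thick, slightly cushioned; origin at the centre of its underside, 90 mm above the table when the lever is up.
- shell: Badge shell: steel disc 63 mm wide with a smooth domed top, 14 mm high, lying loose in one of the two dies (either one). Origin: centre of its underside.
- pin_back: Badge back: flat steel disc 63 mm wide, 5 mm thick, with a straight pin bar across its top (10 mm high in all), lying loose in the other die. Origin: centre of its underside.
- glue_stick: Bystander: upright glue stick, 30 mm wide, 96 mm high, near the press under the lever's side. Origin: centre of its foot.
- tin: Bystander: round jar of badge parts, 80 mm wide, 75 mm high, on the right of the press. Origin: centre of its foot.
- badge_a: Bystander: finished badge lying on the table, 62 mm wide, 10 mm high. Origin: centre of its underside.
- badge_b: Bystander: another finished badge, same size. Origin: centre of its underside.
- block_stamp: Bystander: wooden hand stamp, block 60 x 85 x 20 mm with a turned handle, 65 mm high in all. Origin: centre of its underside.

How it is judged (in metres and radians):
On the way, in this order (a step that is already met when the one before it is completed fails the run):
1. the die slide is at the end stop with the domed shell under the ram, lever up ((value of joint die_slide above 0.047 m or value of joint die_slide below -0.047 m) and horizontal distance between shell and ram_axis below 0.012 m and value of joint press_lever below 0.1 rad), for 0.2 s.
2. the lever is all the way down with the slide still at that stop and the ram pressing on the shell ((value of joint die_slide above 0.047 m or value of joint die_slide below -0.047 m) and horizontal distance between shell and ram_axis below 0.012 m and value of joint press_lever above 0.56 rad and contact force between ram_pad and shell above 2 N), for 0.1 s.
At the end, for the whole second after the job is handed in: The die slide is within 3 mm of its other end stop with the pin back under the ram (middle within 12 mm of the ram's axis), the lever is up (under 0.05 rad), and the shell and the pin back lie at rest in their dies ((value of joint die_slide above 0.047 m or value of joint die_slide below -0.047 m) and horizontal distance between pin_back and ram_axis below 0.012 m and height (world z) of shell between 0.031 and 0.042 m and height (world z) of pin_back between 0.031 and 0.042 m and value of joint press_lever below 0.05 rad and linear speed of each of shell, pin_back below 0.02 m/s); the robot touches nothing.
It fails at once if the lever is down (over 0.15 rad) while the slide is more than 6 mm from both end stops (value of joint press_lever above 0.15 rad and value of joint die_slide between -0.044 and 0.044 m).
It fails at once if the ram presses on the pin back (contact force between ram_pad and pin_back above 1 N).
It fails at once if the shell or the pin back leaves its die (not (height (world z) of shell between 0.026 and 0.048 m) or not (height (world z) of pin_back between 0.026 and 0.048 m)).
It fails at once if another thing on the table is moved by more than 30 mm or tipped over (distance of any of glue_stick, tin, badge_a, badge_b, block_stamp from where it was at the start of the episode above 0.03 m or angle between any of glue_stick, tin, badge_a, badge_b, block_stamp's own z axis and vertical above 0.5 rad).
It also fails if it takes over 69 s, if anything falls off the work surface, if the arm or the gripper's body presses on something with over 40 N, if the wrist force passes 120 N, or if a joint passes its speed limit or range.

## Working session

There is one attempt and no reset: what is moved stays moved. The work goes in short steps, Python scripts to look and compute and a tool call to move; the robot and the scene stay as the last step left them, time stands still between calls to the robot, and variables do not carry over. Pictures are saved under pics/ and viewed, at most 10 in all, crops included, and the job is handed in when it is done.

Besides the shell and the picture viewer there is one more tool, called after "Request:" in YAML: its name, and indented under it one key for each argument. play_rows: Moves the arm, as the interface text tells. Its arguments: {"type":"object","properties":{"motion":{"type":"array","items":{"type":"array"}},"grip_force":{"type":"number"}},"required":["motion"]}

```bash
mkdir -p pics; python3 - <<'E'
from bench import sensors, cams
import cv2,numpy as np
o=sensors.get_obs();print(o['time'],o['position'],o['tool_rot'],o['width'])
ims=[]
for c in ['scene','top']:
    im=cams.snapshot(c);ims.append(im)
    cv2.imwrite(f'pics/{c}0.png',im[:,:,::-1])
    for t in ['slide_grip','lever_grip','ram_axis','press','shell','pin_back','glue_stick','tin','badge_a','block_stamp']:
        print(c,t,[(np.round(d['at']).tolist(),round(d['conf'],2)) for d in cams.spot_point(t,c)[:2]])
E
```

```text
0.0 [ 154.35504556 -656.93023466  236.92881206] [ 9.93348913e-01  1.15141816e-01 -5.77201267e-05 -5.44586040e-04] 0.9974606800855683
scene slide_grip [([600.0, -16.0, 36.0], 0.49)]
scene lever_grip []
scene ram_axis [([593.0, -68.0, 45.0], 0.9)]
scene press [([591.0, -70.0, -0.0], 0.86)]
scene shell [([604.0, -19.0, 35.0], 0.71)]
scene pin_back [([579.0, -118.0, 38.0], 0.57), ([641.0, 112.0, 281.0], 0.25)]
scene glue_stick [([689.0, 125.0, -1.0], 0.82)]
scene tin [([573.0, -295.0, 2.0], 0.98)]
scene badge_a [([373.0, 290.0, -1.0], 0.72), ([359.0, -330.0, -2.0], 0.71)]
scene block_stamp [([537.0, 335.0, -3.0], 0.62)]
top slide_grip [([496.0, -45.0, 95.0], 0.69)]
top lever_grip [([647.0, 113.0, 281.0], 0.87)]
top ram_axis [([593.0, -70.0, 45.0], 0.91)]
top press [([359.0, -324.0, 1.0], 0.63), ([588.0, -69.0, 1.0], 0.62)]
top shell [([597.0, -19.0, 37.0], 0.58)]
top pin_back [([580.0, -117.0, 35.0], 0.67)]
top glue_stick [([691.0, 121.0, -3.0], 0.51), ([591.0, -64.0, 87.0], 0.45)]
top tin [([567.0, -299.0, -4.0], 0.63)]
top badge_a [([373.0, 288.0, 1.0], 0.68), ([357.0, -324.0, -0.0], 0.56)]
top block_stamp [([534.0, 333.0, 0.0], 0.68)]
```

View pics/scene0.png

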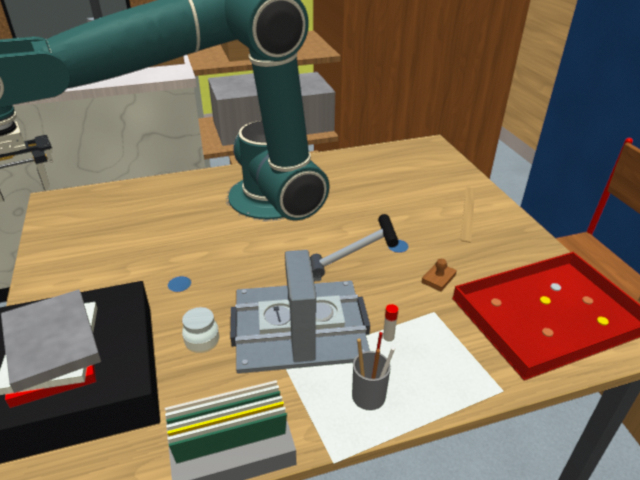

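View pics/top0.png

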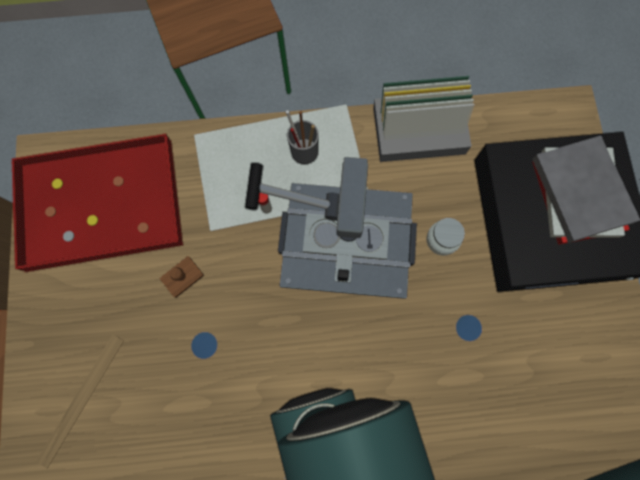

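The pictures agree with the networks. The pin bar shows in the −y die (top 370,238) and the dome in the +y die (325,235). The grip is in front (343,275), the lever handle at (254,185), and the press yaw is about −0.19 rad. The slide is near the middle. The shell is on +y, so the slide goes first to −0.05. I'll align the tool with the press and move over the grip.

Request:
play_rows:
  motion:
    - [0.6,[0,-0.02,0],[0,0,6]]
    - [0.6,[0,-0.02,0],[0,0,6]]
    - [0.6,[0,-0.02,0],[0,0,6]]
    - [0.6,[0,-0.02,0],[0,0,6]]
    - [0.6,[0.01,-0.033,0],[0,0,0]]
    - [0.6,[0.01,-0.033,0],[0,0,0]]
    - [0.6,[0.01,-0.033,0],[0,0,0]]
    - [0.6,[0.01,-0.033,0],[0,0,0]]
    - [0.6,[0.01,-0.033,0],[0,0,0]]
    - [0.6,[0.01,-0.033,0],[0,0,0]]

```text
time: 1.93
position: [244.8, -393.1, 237.7]
tool_rot: [0.996, -0.094, 0.0, 0.0]
ft_force: [1.2, 0.5, -0.2]
width: 0.599
gripper_force: 0.0
```

Request:
play_rows:
  motion:
    - [0.6,[0.01,-0.033,0],[0,0,0]]
    - [0.6,[0.01,-0.033,0],[0,0,0]]
    - [0.6,[0.01,-0.033,0],[0,0,0]]
    - [0.6,[0.01,-0.033,0],[0,0,0]]
    - [0.6,[0.01,-0.033,0],[0,0,0]]
    - [0.6,[0.01,-0.033,0],[0,0,0]]
    - [0.6,[0.01,-0.033,0],[0,0,0]]
    - [0.6,[0.01,-0.033,0],[0,0,0]]
    - [0.6,[0,0,0],[0,0,0]]

```text
time: 2.68
position: [374.2, -146.0, 237.9]
tool_rot: [0.996, -0.091, 0.001, -0.0]
ft_force: [0.2, -0.5, 0.6]
width: 0.6
gripper_force: 0.0
```

```bash
cat > h.py <<'E'
from bench import sensors, cams
import cv2,numpy as np
from scipy.spatial.transform import Rotation as R
def state():
    o=sensors.get_obs(); M=R.from_quat(o['tool_rot']).as_matrix(); p=np.array(o['position'])
    print('t',round(o['time'],2),'p',p.round(1),'f',np.round(o['ft_force'],1),'w',round(o['width'],2),'tx deg',np.degrees(np.arctan2(M[1,0],M[0,0])).round(1))
    return p,M
def spots(ts,cam,p,M,save=None):
    im=cams.snapshot(cam)
    if save: cv2.imwrite(save,im[:,:,::-1])
    for t in ts:
        for d in cams.spot_point(t,cam)[:2]:
            a=np.array(d['at']); print(cam,t,a.round(1),round(d['conf'],2),'in tool',(M.T@(a-p)).round(1))
E
python3 - <<'E'
from h import *
p,M=state()
spots(['slide_grip','shell','pin_back','ram_axis','lever_grip'],'wrist',p,M,'pics/w1.png')
spots(['slide_grip','shell','pin_back','ram_axis','lever_grip'],'top',p,M)
E
```

```text
t 2.68 p [ 374.2 -146.   237.9] f [ 0.2 -0.5  0.6] w 0.6 tx deg -10.5
wrist slide_grip [495.2 -44.1  93.7] 0.88 in tool [ 100.3 -122.1  144.5]
top slide_grip [498.8 -44.1  91.7] 0.93 in tool [ 103.8 -122.7  146.5]
top slide_grip [373.8 289.9  -1.7] 0.43 in tool [ -80.  -428.3  240. ]
top shell [598.  -19.7  36.2] 0.81 in tool [ 196.9 -164.7  202.1]
top pin_back [ 579.3 -117.9   34.4] 0.61 in tool [196.4 -64.8 203.8]
top ram_axis [593.2 -70.8  45.3] 0.86 in tool [ 201.5 -113.6  193. ]
top lever_grip [644.7 114.  280.7] 0.87 in tool [ 218.7 -304.9  -42.2]
```

View pics/w1.png

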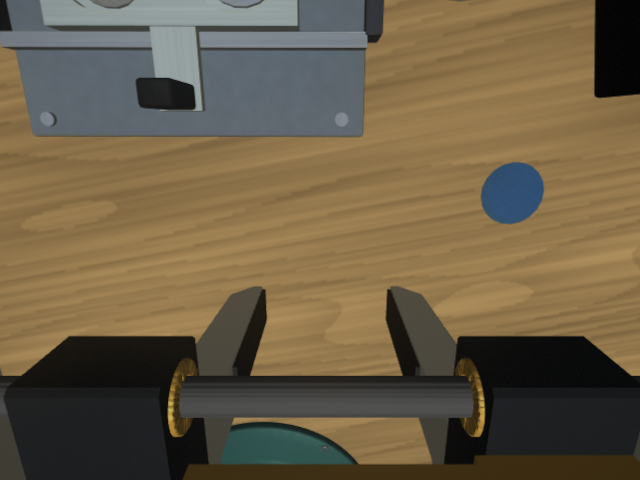

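The press front edge is level in the wrist picture (row 135), so the yaw is right. The grip is at (165,93). I'll go over it and down part of the way, then check.

Request:
play_rows:
  motion:
    - [0.6,[0.0255,-0.0305,0],[0,0,0]]
    - [0.6,[0.0255,-0.0305,0],[0,0,0]]
    - [0.6,[0.0255,-0.0305,0],[0,0,0]]
    - [0.6,[0.0255,-0.0305,0],[0,0,0]]
    - [0.6,[0,0,0.02],[0,0,0]]
    - [0.6,[0,0,0.02],[0,0,0]]
    - [0.6,[0,0,0],[0,0,0]]

```text
time: 3.87
position: [494.6, -48.9, 193.7]
tool_rot: [0.996, -0.093, -0.003, -0.0]
ft_force: [-0.4, -1.1, -1.4]
width: 0.597
gripper_force: 0.0
```

```bash
python3 - <<'E'
from h import *
p,M=state()
ci=cams.camera_info('wrist');C=-cv2.Rodrigues(np.array(ci['rvec'],float))[0].T@np.array(ci['tvec'],float).ravel()
print('cam in tool',M.T@(C-p))
spots(['slide_grip'],'wrist',p,M,'pics/w2.png')
spots(['slide_grip'],'top',p,M)
E
```

```text
t 3.87 p [494.6 -48.9 193.7] f [-0.4 -1.1 -1.4] w 0.6 tx deg -10.7
cam in tool [  80.69831274   -0.3392352  -145.90999494]
wrist slide_grip [494.2 -45.1  91.5] 0.79 in tool [ -0.5  -3.7 102.2]
top slide_grip [495.1 -45.3  91.8] 0.52 in tool [  0.4  -3.6 101.9]
```

View pics/w2.png

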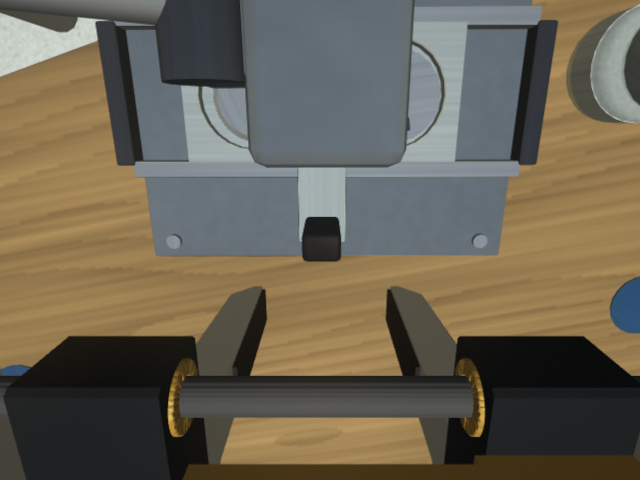

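Picture: the grip at (321,240) is centred between the fingers, the tongue runs to it, and both dies are visible. I'll lower beside it and stay at TCP height 84 mm so the wrist camera clears the head. Then I'll narrow the gap and start pushing towards press −y (tool +y).

Request:
play_rows:
  motion:
    - [0.6,[-0.003,-0.0035,0.025],[0,0,0]]
    - [0.6,[0,0,0.028],[0,0,0]]
    - [0.6,[0,0,0.028],[0,0,0]]
    - [0.6,[0,0,0.028],[0,0,0]]
    - [0.4,[0,0,0],[0,0,0]]
    - [0.4,[0,0,0],[0,0,0]]
    - [0.4,[0,0,0],[0,0,0]]

```text
time: 4.65
position: [494.1, -45.8, 91.2]
tool_rot: [0.996, -0.094, 0.001, 0.0]
ft_force: [0.2, -0.6, -0.4]
width: 0.436
gripper_force: 0.0
```

Request:
play_rows:
  motion:
    - [0.4,[0,0.004,0],[0,0,0]]
    - [0.4,[0,0.006,0],[0,0,0]]
    - [0.4,[0,0.006,0],[0,0,0]]
    - [0.4,[0,0.006,0],[0,0,0]]
    - [0.4,[0,0.006,0],[0,0,0]]
    - [0.4,[0,0.006,0],[0,0,0]]
    - [0.4,[0,0.006,0],[0,0,0]]
    - [0.4,[0,0.006,0],[0,0,0]]

```text
time: 5.32
position: [484.5, -91.3, 88.7]
tool_rot: [0.996, -0.094, 0.0, -0.0]
ft_force: [1.5, 2.6, 1.5]
width: 0.398
gripper_force: 1.2
```

```bash
python3 - <<'E'
from h import *
p,M=state()
spots(['slide_grip','shell','ram_axis'],'top',p,M)
spots(['slide_grip','shell','ram_axis'],'scene',p,M)
E
```

```text
t 5.32 p [484.5 -91.3  88.7] f [1.5 2.6 1.5] w 0.4 tx deg -10.8
top ram_axis [595.1 -70.4  46.1] 0.56 in tool [104.8 -41.2  42.6]
top ram_axis [532.1 329.8   0. ] 0.31 in tool [ -32.  -422.5   88.7]
scene slide_grip [487. -88.  94.] 0.77 in tool [ 1.9 -3.7 -5.3]
scene shell [ 3.744e+02  2.879e+02 -2.000e-01] 0.63 in tool [-179.1 -351.9   88.9]
```

Request:
play_rows:
  motion:
    - [0.4,[0,0.003,0],[0,0,0]]
    - [0.4,[0,0.003,0],[0,0,0]]
    - [0.4,[0,0.003,0],[0,0,0]]
    - [0.4,[0,0,0],[0,0,0]]

```text
time: 6.05
position: [482.8, -99.9, 88.6]
tool_rot: [0.996, -0.094, -0.0, 0.0]
ft_force: [-0.7, 0.7, -0.4]
width: 0.402
gripper_force: 0.0
```

Request:
play_rows:
  motion:
    - [0.4,[0,0.002,0],[0,0,0]]
    - [0.4,[0,0.002,0],[0,0,0]]
    - [0.4,[0,0,0],[0,0,0]]

```text
time: 6.3
position: [482.1, -103.6, 88.6]
tool_rot: [0.996, -0.094, -0.0, -0.0]
ft_force: [0.0, 1.6, -0.8]
width: 0.397
gripper_force: 0.4
```

Request:
play_rows:
  motion:
    - [0.4,[0,0.002,0],[0,0,0]]
    - [0.4,[0,0.002,0],[0,0,0]]
    - [0.4,[0,0,0],[0,0,0]]

```text
time: 6.55
position: [481.9, -104.3, 88.5]
tool_rot: [0.996, -0.094, 0.0, -0.004]
ft_force: [7.4, 32.6, -0.0]
width: 0.411
gripper_force: 16.6
```

Request:
play_rows:
  motion:
    - [0.4,[0,0.002,0],[0,0,0]]
    - [0.4,[0,0.002,0],[0,0,0]]
    - [0.4,[0,0,0],[0,0,0]]

```text
time: 6.8
position: [481.7, -105.7, 88.4]
tool_rot: [0.996, -0.093, 0.001, -0.006]
ft_force: [13.4, 58.5, -0.6]
width: 0.435
gripper_force: 30.0
```

On the stop (force jumped to 58 N). I'll back off, rise and check.

Request:
play_rows:
  motion:
    - [0.5,[0,-0.005,0],[0,0,0]]
    - [0.6,[0,-0.004,0],[0,0,0]]
    - [0.6,[0,0,0],[0,0,0]]
    - [0.6,[0,0,-0.03],[0,0,0]]
    - [0.6,[0,0,-0.04],[0,0,0]]
    - [0.6,[-0.01,-0.02,-0.04],[0,0,0]]
    - [0.6,[-0.02,-0.03,-0.04],[0,0,0]]
    - [0.6,[-0.02,-0.03,-0.04],[0,0,0]]
    - [0.6,[-0.02,-0.03,-0.04],[0,0,0]]
    - [0.6,[0,0,0],[0,0,0]]

```text
time: 7.63
position: [443.9, -3.5, 294.7]
tool_rot: [0.996, -0.093, 0.004, -0.0]
ft_force: [-0.3, -0.4, 1.2]
width: 0.599
gripper_force: 0.0
```

```bash
python3 - <<'E'
from h import *
p,M=state()
spots(['slide_grip','shell','pin_back','ram_axis','lever_grip'],'top',p,M)
spots(['slide_grip','shell','pin_back','ram_axis','lever_grip'],'scene',p,M,'pics/s2.png')
spots(['slide_grip','lever_grip'],'wrist',p,M)
E
```

```text
t 7.63 p [443.9  -3.5 294.7] f [-0.3 -0.4  1.2] w 0.6 tx deg -10.7
top pin_back [ 570.1 -169.4   34.6] 0.53 in tool [152.6 140.  261.2]
scene slide_grip [ 485.1 -101.5   96.1] 0.83 in tool [ 57.  89. 199.]
scene slide_grip [536.6 334.9  -2. ] 0.18 in tool [  25.9 -349.3  297.4]
scene shell [593.2 -67.1  38.2] 0.49 in tool [156.4  35.2 257.8]
scene shell [641.8 114.9 279.3] 0.41 in tool [ 172.4 -153.    17.1]
scene pin_back [ 568.5 -169.3   38.6] 0.76 in tool [151.1 140.2 257.2]
scene pin_back [ 487.3 -102.3   94. ] 0.34 in tool [ 59.3  89.4 201.1]
scene ram_axis [592.1 -70.2  45.4] 0.8 in tool [155.9  38.4 250.6]
scene lever_grip [641.3 109.7 282.2] 0.87 in tool [ 172.9 -147.8   14.2]
scene lever_grip [ 567.  -170.9   35.8] 0.73 in tool [149.9 142.1 260. ]
wrist slide_grip [484.6 -99.   91.8] 0.59 in tool [ 56.   86.6 203.3]
wrist lever_grip [ 355.5 -329.6    2.7] 0.4 in tool [-28.8 337.3 291.3]
```

View pics/s2.png

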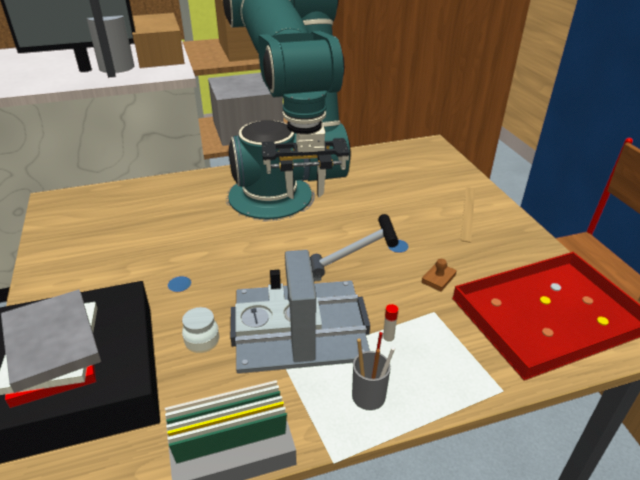

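The slide is on the −0.05 stop: the pin back is 104 mm off, the shell is 3 mm from the ram axis, and the lever is up (handle at (388,230)). Next I'll shut the gripper and go above the handle.

Request:
play_rows:
  motion:
    - [0,[0.01,-0.01,-0.025],[0,0,0]]
    - [0,[0.02,-0.017,-0.025],[0,0,0]]
    - [0,[0.021,-0.018,0],[0,0,0]]
    - [0,[0.021,-0.018,0],[0,0,0]]
    - [0,[0.021,-0.018,0],[0,0,0]]
    - [0,[0.021,-0.018,0],[0,0,0]]
    - [0,[0.021,-0.018,0],[0,0,0]]
    - [0,[0.021,-0.018,0],[0,0,0]]
    - [0,[0.021,-0.016,0],[0,0,0]]
    - [0,[0,0,0],[0,0,0]]

```text
time: 9.22
position: [649.0, 111.2, 335.7]
tool_rot: [0.996, -0.093, -0.001, 0.0]
ft_force: [-0.9, -1.2, -1.0]
width: 0.006
gripper_force: 0.0
```

```bash
python3 - <<'E'
from h import *
p,M=state()
for c in ['top','scene','wrist']: spots(['lever_grip'],c,p,M,'pics/l_%s.png'%c)
E
```

```text
t 9.22 p [649.  111.2 335.7] f [-0.9 -1.2 -1. ] w 0.01 tx deg -10.7
scene lever_grip [644.8 110.8 280.4] 0.85 in tool [-3.9  1.2 55.3]
wrist lever_grip [649.1 115.6 279.2] 0.92 in tool [-0.6 -4.3 56.5]
```

View pics/l_scene.png

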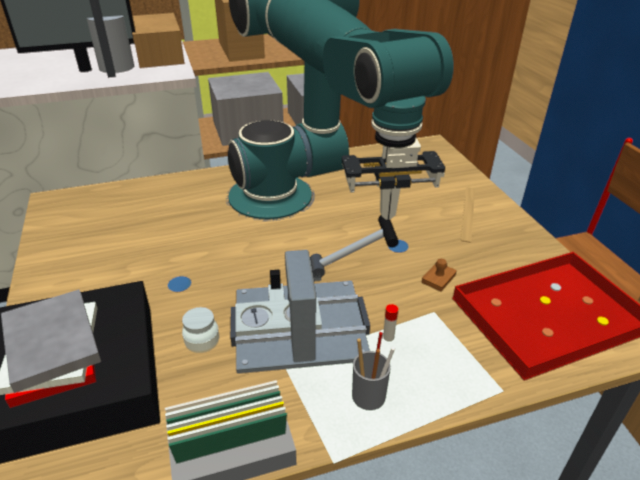

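The shut fingertips stand right over the handle at (389,222). I'll press along its arc.

Request:
play_rows:
  motion:
    - [0,[0,0,0.011],[0,0,0]]
    - [0,[0,0,0.01],[0,0,0]]
    - [0,[0,-0.0037,0.0077],[0,0,0]]
    - [0,[0,-0.0037,0.0077],[0,0,0]]
    - [0,[0,-0.0029,0.008],[0,0,0]]
    - [0,[0,-0.0029,0.008],[0,0,0]]
    - [0,[0,0,0],[0,0,0]]

```text
time: 10.1
position: [648.6, 123.2, 283.3]
tool_rot: [0.996, -0.094, -0.001, 0.0]
ft_force: [0.1, 2.3, 2.9]
width: 0.007
gripper_force: 1.6
```

Request:
play_rows:
  motion:
    - [0,[0,-0.0021,0.0082],[0,0,0]]
    - [0,[0,-0.0021,0.0082],[0,0,0]]
    - [0,[0,-0.0013,0.0084],[0,0,0]]
    - [0,[0,-0.0013,0.0084],[0,0,0]]
    - [0,[0,-0.0004,0.0085],[0,0,0]]
    - [0,[0,-0.0004,0.0085],[0,0,0]]
    - [0,[0,0,0],[0,0,0]]

```text
time: 10.68
position: [649.8, 129.8, 232.9]
tool_rot: [0.996, -0.094, -0.001, 0.0]
ft_force: [2.0, 0.3, 3.4]
width: 0.005
gripper_force: 1.7
```

Request:
play_rows:
  motion:
    - [0,[0,0,0.006],[0,0,0]]
    - [0,[0,0,0.006],[0,0,0]]
    - [0,[0,0,0.003],[0,0,0]]
    - [0,[0,0,0],[0,0,0]]

```text
time: 11.02
position: [650.2, 129.9, 219.8]
tool_rot: [0.996, -0.094, -0.0, -0.0]
ft_force: [-0.7, 2.8, 5.7]
width: 0.002
gripper_force: 2.8
```

Request:
play_rows:
  motion:
    - [0,[0,0,0.002],[0,0,0]]
    - [0,[0,0,0.002],[0,0,0]]
    - [0,[0,0,0],[0,0,0]]

```text
time: 11.27
position: [650.3, 129.9, 216.6]
tool_rot: [0.996, -0.094, 0.0, -0.0]
ft_force: [-0.0, 2.2, 7.5]
width: 0.004
gripper_force: 3.7
```

Request:
play_rows:
  motion:
    - [0,[0,0,0.002],[0,0,0]]
    - [0,[0,0,0.002],[0,0,0]]
    - [0,[0,0,0],[0,0,0]]

```text
time: 11.52
position: [650.4, 129.9, 214.6]
tool_rot: [0.996, -0.094, 0.001, -0.0]
ft_force: [-6.7, 1.3, 17.3]
width: 0.006
gripper_force: 8.7
```

Request:
play_rows:
  motion:
    - [0,[0,0,0.002],[0,0,0]]
    - [0,[0,0,0.001],[0,0,0]]
    - [0,[0,0,0],[0,0,0]]

```text
time: 11.77
position: [650.5, 129.9, 213.8]
tool_rot: [0.996, -0.094, 0.002, -0.0]
ft_force: [-11.9, -1.0, 32.1]
width: 0.004
gripper_force: 16.3
```

```bash
python3 - <<'E'
from h import *
p,M=state()
for c in ['scene']: spots(['lever_grip','slide_grip'],c,p,M,'pics/l2_%s.png'%c)
E
```

```text
t 11.77 p [650.5 129.9 213.8] f [-11.9  -1.   32.1] w 0.0 tx deg -10.8
scene lever_grip [646.9 134.2 181.8] 0.8 in tool [-4.5 -3.5 32. ]
scene slide_grip [ 485.6 -101.4   95.6] 0.97 in tool [-119.2  258.2  117.5]
```

View pics/l2_scene.png

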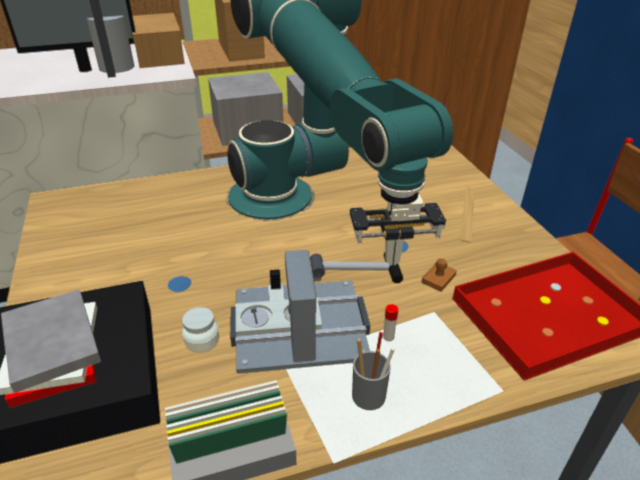

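The lever is level on its stop: the handle is at (396,272), z≈182, with 32 N. I'll let it up along the arc.

Request:
play_rows:
  motion:
    - [0,[0,0,-0.006],[0,0,0]]
    - [0,[0,0,-0.01],[0,0,0]]
    - [0,[0,0,-0.01],[0,0,0]]
    - [0,[0,0.001,-0.01],[0,0,0]]
    - [0,[0,0.002,-0.012],[0,0,0]]
    - [0,[0,0.002,-0.012],[0,0,0]]
    - [0,[0,0.003,-0.012],[0,0,0]]
    - [0,[0,0.004,-0.012],[0,0,0]]
    - [0,[0,0.004,-0.012],[0,0,0]]
    - [0,[0,0.004,-0.012],[0,0,0]]

```text
time: 12.75
position: [646.4, 109.9, 318.4]
tool_rot: [0.996, -0.094, -0.0, -0.0]
ft_force: [-1.2, 0.7, 1.0]
width: 0.005
gripper_force: 0.0
```

Request:
play_rows:
  motion:
    - [0,[0,0,-0.015],[0,0,0]]
    - [0,[0,0,-0.02],[0,0,0]]
    - [0,[0,0,-0.02],[0,0,0]]
    - [0,[-0.022,0.02,0],[0,0,0]]
    - [0,[-0.022,0.02,0],[0,0,0]]
    - [0,[-0.022,0.02,0],[0,0,0]]
    - [0.6,[-0.022,0.02,0],[0,0,0]]
    - [0.6,[-0.022,0.02,0],[0,0,0]]
    - [0.6,[-0.022,0.02,0],[0,0,0]]
    - [0.6,[0,0,0],[0,0,0]]

```text
time: 13.58
position: [491.4, 15.5, 374.5]
tool_rot: [0.996, -0.094, 0.001, 0.0]
ft_force: [0.1, 0.2, 0.2]
width: 0.243
gripper_force: 0.0
```

```bash
python3 - <<'E'
from h import *
p,M=state()
for c in ['top','scene','wrist']: spots(['lever_grip','slide_grip','shell','pin_back'],c,p,M)
E
```

```text
t 13.58 p [491.4  15.5 374.5] f [0.1 0.2 0.2] w 0.24 tx deg -10.8
top lever_grip [593.6 -68.6  46.8] 0.47 in tool [115.4  63.4 328. ]
top shell [587.  -71.6  36.6] 0.55 in tool [109.5  67.6 338.2]
top pin_back [ 570.8 -169.1   34.1] 0.8 in tool [111.9 166.4 340.7]
top pin_back [ 566.6 -303.3   -2.4] 0.39 in tool [132.9 299.  377.2]
scene lever_grip [590.3 -67.4  -2.5] 0.65 in tool [111.8  62.8 377.3]
scene lever_grip [641.8 113.  279.7] 0.59 in tool [ 129.1 -124.    95.1]
scene slide_grip [ 487.1 -103.6   94.2] 0.86 in tool [ 17.5 117.8 280.3]
scene shell [484.1 -98.7  96.6] 0.7 in tool [ 13.6 113.6 277.9]
scene shell [592.1 -70.   37.3] 0.43 in tool [114.2  65.1 337.5]
scene pin_back [ 569.4 -170.7   38.4] 0.61 in tool [110.8 168.2 336.4]
wrist lever_grip [650.  115.3 280.9] 0.82 in tool [ 136.8 -127.8   93.9]
wrist lever_grip [5.338e+02 3.316e+02 5.000e-01] 0.21 in tool [ -18.7 -318.4  374. ]
wrist slide_grip [484.1 -98.2  91.4] 0.76 in tool [ 13.5 113.1 283.1]
wrist shell [ 357.2 -330.7    0.4] 0.38 in tool [-67.6 365.3 373.9]
wrist pin_back [ 571.5 -168.4   33.5] 0.69 in tool [112.4 165.6 341.3]
wrist pin_back [485.5 -99.6  94.7] 0.33 in tool [ 15.2 114.2 279.8]
```

The lever is up and both parts are in their dies. Back down over the grip.

Request:
play_rows:
  motion:
    - [0.6,[0.002,0.019,0.01],[0,0,0]]
    - [0.6,[0.002,0.019,0.03],[0,0,0]]
    - [0.6,[0.002,0.019,0.03],[0,0,0]]
    - [0.6,[0.002,0.019,0.03],[0,0,0]]
    - [0.6,[0.002,0.019,0.03],[0,0,0]]
    - [0.6,[0.001,0.019,0.03],[0,0,0]]
    - [0.6,[0,0,0.01],[0,0,0]]
    - [0.6,[0,0,0],[0,0,0]]

```text
time: 15.0
position: [482.9, -97.2, 199.7]
tool_rot: [0.996, -0.095, -0.002, -0.0]
ft_force: [0.2, 0.5, 0.0]
width: 0.599
gripper_force: 0.0
```

```bash
python3 - <<'E'
from h import *
p,M=state()
for c in ['scene','wrist']: spots(['slide_grip'],c,p,M)
E
```

```text
t 15.0 p [482.9 -97.2 199.7] f [0.2 0.5 0. ] w 0.6 tx deg -10.9
wrist slide_grip [485.9 -99.2  92.5] 0.77 in tool [  3.8   1.4 107.1]
```

Request:
play_rows:
  motion:
    - [0.6,[0,0.001,0.028],[0,0,0]]
    - [0.6,[0,0,0.028],[0,0,0]]
    - [0.6,[0,0,0.028],[0,0,0]]
    - [0.6,[0,0,0.026],[0,0,0]]
    - [0.4,[0,0,0],[0,0,0]]
    - [0.4,[0,0,0],[0,0,0]]
    - [0.4,[0,0,0],[0,0,0]]
    - [0.4,[0,0,0],[0,0,0]]

```text
time: 15.87
position: [484.8, -98.0, 94.8]
tool_rot: [0.996, -0.094, 0.002, 0.0]
ft_force: [0.5, -0.1, -0.5]
width: 0.41
gripper_force: 0.0
```

Request:
play_rows:
  motion:
    - [0.4,[0,-0.004,0],[0,0,0]]
    - [0.4,[0,-0.006,0],[0,0,0]]
    - [0.4,[0,-0.008,0],[0,0,0]]
    - [0.4,[0,-0.008,0],[0,0,0]]
    - [0.4,[0,-0.008,0],[0,0,0]]
    - [0.4,[0,-0.008,0],[0,0,0]]
    - [0.4,[0,-0.008,0],[0,0,0]]
    - [0.4,[0,-0.006,0],[0,0,0]]
    - [0.4,[0,-0.004,0],[0,0,0]]
    - [0.4,[0,0,0],[0,0,0]]

```text
time: 16.7
position: [494.9, -38.1, 92.1]
tool_rot: [0.996, -0.094, -0.0, -0.0]
ft_force: [0.4, 0.5, 0.9]
width: 0.401
gripper_force: 0.0
```

Request:
play_rows:
  motion:
    - [0.4,[0,-0.004,0.001],[0,0,0]]
    - [0.4,[0,-0.006,0.001],[0,0,0]]
    - [0.4,[0,-0.007,0.001],[0,0,0]]
    - [0.4,[0,-0.007,0],[0,0,0]]
    - [0.4,[0,-0.006,0],[0,0,0]]
    - [0.4,[0,-0.004,0],[0,0,0]]
    - [0.4,[0,-0.003,0],[0,0,0]]
    - [0.4,[0,0,0],[0,0,0]]

```text
time: 17.37
position: [501.8, -2.0, 89.2]
tool_rot: [0.996, -0.094, -0.0, -0.0]
ft_force: [0.2, -0.4, 0.2]
width: 0.402
gripper_force: 0.0
```

Request:
play_rows:
  motion:
    - [0.4,[0,-0.002,0],[0,0,0]]
    - [0.4,[0,-0.002,0],[0,0,0]]
    - [0.4,[0,0,0],[0,0,0]]

```text
time: 17.62
position: [502.5, 1.4, 89.2]
tool_rot: [0.996, -0.094, -0.0, -0.0]
ft_force: [0.9, -0.4, 0.2]
width: 0.402
gripper_force: 0.0
```

Request:
play_rows:
  motion:
    - [0.4,[0,-0.002,0],[0,0,0]]
    - [0.4,[0,0,0],[0,0,0]]

```text
time: 17.78
position: [502.9, 3.4, 89.3]
tool_rot: [0.996, -0.094, -0.0, -0.0]
ft_force: [-0.7, -1.1, -0.5]
width: 0.398
gripper_force: 0.1
```

Request:
play_rows:
  motion:
    - [0.4,[0,-0.002,0],[0,0,0]]
    - [0.4,[0,-0.002,0],[0,0,0]]
    - [0.4,[0,0,0],[0,0,0]]

```text
time: 18.03
position: [503.4, 5.9, 89.2]
tool_rot: [0.996, -0.094, -0.0, 0.002]
ft_force: [-3.7, -15.9, 1.4]
width: 0.403
gripper_force: 8.1
```

Request:
play_rows:
  motion:
    - [0.4,[0,-0.002,0],[0,0,0]]
    - [0.4,[0,0,0],[0,0,0]]

```text
time: 18.2
position: [503.5, 6.3, 89.1]
tool_rot: [0.996, -0.094, -0.001, 0.004]
ft_force: [-7.9, -30.9, 2.7]
width: 0.407
gripper_force: 16.1
```

On the other stop. I'll back off, rise, retreat and check.

Request:
play_rows:
  motion:
    - [0.5,[0,0.004,0],[0,0,0]]
    - [0.6,[0,0.003,0],[0,0,0]]
    - [0.6,[0,0,0],[0,0,0]]
    - [0.6,[0,0,-0.03],[0,0,0]]
    - [0.6,[0,0,-0.04],[0,0,0]]
    - [0.6,[-0.02,0,-0.04],[0,0,0]]
    - [0.6,[-0.03,0,-0.04],[0,0,0]]
    - [0.6,[-0.03,0,-0.03],[0,0,0]]
    - [0.6,[-0.02,0,0],[0,0,0]]
    - [0.6,[0,0,0],[0,0,0]]

```text
time: 19.03
position: [409.6, 20.5, 262.0]
tool_rot: [0.996, -0.093, 0.002, -0.001]
ft_force: [-0.5, -0.3, -0.6]
width: 0.601
gripper_force: 0.0
```

```bash
python3 - <<'E'
from h import *
p,M=state()
for c in ['top','scene']: spots(['lever_grip','slide_grip','shell','pin_back','ram_axis'],c,p,M,'pics/e_%s.png'%c)
E
```

```text
t 19.03 p [409.6  20.5 262. ] f [-0.5 -0.3 -0.6] w 0.6 tx deg -10.7
top lever_grip [646.6 113.  283.3] 0.91 in tool [ 215.7 -135.1  -20.1]
top shell [604.2  26.   36.6] 0.9 in tool [189.1 -41.3 226.4]
top pin_back [588.4 -72.7  34.3] 0.64 in tool [191.9  58.6 228.5]
top ram_axis [594.7 -70.2  47.1] 0.76 in tool [197.7  55.  215.8]
top ram_axis [642.3 114.7 282.7] 0.6 in tool [ 211.1 -135.9  -19.5]
scene lever_grip [642.6 113.6 281.7] 0.82 in tool [ 211.6 -134.9  -18.5]
scene shell [609.1  30.2  37.7] 0.93 in tool [193.1 -46.4 225.3]
scene shell [ 570.3 -293.1    1.8] 0.41 in tool [215.  278.6 260.8]
scene pin_back [589.  -71.7  38.3] 0.46 in tool [192.3  57.5 224.5]
scene ram_axis [592.2 -69.9  42.2] 0.91 in tool [195.1  55.1 220.7]
```

View pics/e_scene.png

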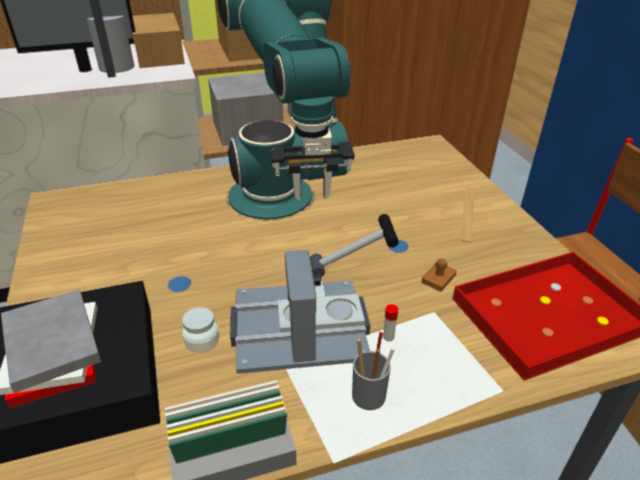

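The slide is at the +y stop with the shell out at (341,308), and the pin back is under the ram, about 4–7 mm off the axis by the networks (their usual error). The lever is up, the robot is clear and the bystanders have not moved.

```bash
python3 -c "
from bench import workorder
print(workorder.hand_in())"
```

```text
the job is handed in; nothing more can be done
None
```

The job is handed in with no verdict returned: the shell was pressed at the −y stop, and the slide now stands at the +y stop with the pin back under the ram, the lever up and the other things unmoved.

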